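# Put the bench scraper back into its slanted tool block

## Robot

A 6-joint arm with a two-finger parallel gripper is mounted at the origin on the work surface. World frame = base frame: x ahead of the robot, y to its left, z up, the work surface at z = 0. Lengths are in m, angles in degrees, forces in N, time in s.
With the tool pointing down it reaches from about 0.375 to 0.925 m from the base axis. Payload 5.7 kg.
Tool frame: the origin (TCP) lies midway between the tips of the shut fingers; the grasp point (between the pads) lies 19 mm behind it; z points along the fingers, y is the line along which they close (so a half turn about z gives the same grasp; the last joint's range is limited). The gripper opens to 85 mm and grips with 20 to 120 N. Pads are 22 mm wide; open, the fingers measure 114 mm over their backs; the gripper's body (76 mm by 85 mm) begins 54 mm behind the grasp point. The pads swing forward as they close: fully open they stand 13 mm farther back than shut.
Start: joints at [64.337, 20.558, 86.54, -0, 72.909, -6.595], TCP at [0.196, 0.567, 0.231] pointing down, gripper open.
Joint ranges: [-170.27, 170.27], [-57.76, 135], [12.27, 136.19], [-55.21, 235.2], [11.17, 155.16], [-170.74, 170.74]. Speed limits (degrees/s): [136.94, 136.94, 180, 180, 180, 180].

## Interface

Orientations are given as a 3x3 rotation matrix whose columns are the frame's x, y, z axes.
In Python, from rig import manip, vision, workorder gives the robot as it stands.
- The arm moves only by the tool jog_arm, never from a script. Its argument "targets" is a list that holds one entry, the list of rows, each a list of 5 numbers: the shift along the tool's x, y, z in m, then the turn about the tool's z in rad, then the finger opening in m, from 0 to 0.0854. In form: [[[tx, ty, tz, turn, fingers], ...]]. A call has 1 to 10 rows; each row shifts and turns the commanded pose from where the row before left it, along the tool's axes as they then stand; what a row does not reach is not made up. A row lasts 1/8 s, in which the tool goes at most 62.5 mm and 10.7 degrees, less where a joint would pass 70% of its speed; a pose out of reach is approached as far as the arm can. A call is refused whole if a number of a shift passes 0.0625 or a number of a turn 0.188, either way. A call with a gripper value outside its range is refused whole. The fingers move at their own pace and stop on an object; "squeeze" is the grip in N (left out, the last holds). Time passes only in rows, so rows that do not move let the fingers close. It gives the time, the measured TCP pose, the force, the opening and the grip force at its end, in the units of the state.
- manip.observe(): the state, without advancing time (a new reading comes with each control period).
- vision.capture(name): name is "scene" or "top" or "wrist"; returns a dict with "pixels" (480x640x3 uint8, red, green, blue), "fov_y" (degrees; the focal length in pixels is half the picture's height over the tangent of half this angle, whatever the lens; pixels are square), "cx", "cy" (the principal point, pixels), "D" ([k1, k2, p1, p2, k3] as OpenCV has them; the pictures are not rectified), "R" (3x3) and "t" (3): a world point X has camera coordinates R X + t; the wrist camera has in their place "mount" (4x4, takes a point from camera to tool coordinates, whose origin is the TCP and whose axes are the flange's). Camera axes: x right, y down, z forward; pixel columns grow to the right and rows downward; lengths in m; the calibration is good to about 2 mm. A picture is of the moment at which its call begins: read the wrist's pose just before it. There is no depth.
- workorder.sign_off(): hands the job in; it is judged then, once.
The state is a dict: "t": time; "q": joint angles; "joint_velocities": joint speeds; "effort": joint torques, N m; "eef_pos": TCP position; "tcp_rot": TCP orientation; "force": force on the tool from outside, world axes, zero at the start; "ft_torque": the same for the moment, N m; "finger_gap": finger opening in m; "finger_force": force on a finger pad.
Only numpy, scipy, OpenCV 4.12 (cv2) and the standard library are available. Lean on these libraries where they do the work, as an engineer would, in place of code of your own. Each camera call takes 0.05 s, during which the arm holds its last target. There are 200 camera calls.

## Task

Put the bench scraper away in the slanted tool block on the packing bench: slide the guard fully across to its end stop so that it uncovers the wide slot, then push the scraper, blade first, into the wide slot until it is fully home, and let go of it. Leave the small carton, the tape roll and the bottle where they stand.

Things in the scene. Friction and masses are not known exactly. Their poses are not given: they have to be found in the camera images.
- scraper: Loose scraper, 200 mm, 0.16 kg, lying flat. Origin: centre of the underside of its wooden handle; x from blade to handle end, y across, z normal to the blade. Handle x -50 to 50, 24 wide (y), 20 mm thick (z 0 to 20). Steel blade 3 mm thick at z = 10: 60 wide for x -150 to -64, then a 30 mm wide neck to the handle. Centre of mass near x = -35. Either face may be up.
- scraper_tip (a point): Middle of the scraper blade's front edge, at (-150, 0, 10) mm in the scraper's frame.
- rack: Slanted plywood slot part of the fixed tool block. Origin: centre of the wide slot's mouth, 95 mm above the bench. x points out of the slot, 40 deg above level, roughly away from the robot; y level along the row of slots; z normal to the slots, tilted up. Wide slot 68 mm (y) x 7 mm (z), 85 mm deep, flared to 17 mm (z) over its first 8 mm. Plywood: x -95 to 0, y -46 to 122, z -18 to 18 mm.
- slot_bottom (a point): Centre of the closed bottom of the wide slot, at rack (-85, 0, 0) mm. With the scraper home its blade edge rests here, its frame is parallel to the rack's (or turned half round x), and the handle starts 15 mm outside the mouth.
- narrow_mouth (a point): Centre of the mouth of the second slot beside the wide one, at rack (0, 82, 0) mm: alike, but only 40 mm wide, too narrow for the scraper.
- block: Foot of the tool block, a plywood board 150 x 190 x 12 mm on the bench (x -95 to 55, y -95 to 95 mm), supporting the rack; origin on the bench, x the level direction in which the slots open. The rack's origin is at (0, -38, 95) mm here. Fixed.
- guard (a joint): Slide of the guard, m. At 0 its 76 mm wide grey plate covers the wide slot; at 0.082 (end stop) it has moved along the rack's +y to cover the narrow slot and clear the wide one. About 1.5 N of friction; stays where left. The plate is at rack x 3 to 7, z -18 to 18 mm.
- guard_grip (a point): Centre of the top of the black grip block on the guard: 18 mm along the rack's x, 22 mm along y, 34 mm tall along the rack's z (its top at rack x = 6, z = 50 mm).
- carton: Small closed cardboard carton, 110 x 70 x 45 mm (x, y, z), standing beside the scraper's handle; origin at the centre of its underside. Not to be disturbed.
- tape_roll: Roll of packing tape lying flat, 100 mm across, 76 mm hole, 48 mm high, beside the scraper's blade; origin at the centre of its underside. Not to be disturbed.
- bottle: White plastic bottle, 60 mm across, 160 mm high, standing between and beyond the tool block and the scraper; origin at the centre of its underside. Not to be disturbed.
Mind the look-alikes: they are no part of the job. Of the things like the block, leave any that is turquoise; of the rest the larger one is meant. Of the things that look like the scraper, take the one that is farthest to the robot's right at the start.

How it is judged (in metres and radians):
On the way, in this order (a step that is already met when the one before it is completed fails the run):
1. the guard is at its end stop, clear of the wide slot (value of joint guard above 0.077 m), for 0.1 s.
2. the scraper blade is fully home in the wide slot (x of scraper_tip in the frame of rack below -0.079 m and y of scraper_tip in the frame of rack between -0.008 and 0.008 m and z of scraper_tip in the frame of rack between -0.005 and 0.005 m and angle between the x axis of scraper and the x axis of rack, either way round below 0.12 rad), for 0.1 s.
At the end, for the whole second after the job is handed in: Guard within 5 mm of its end stop; scraper released, at rest in the wide slot: blade edge within 6 mm of the slot bottom, 8 mm of its middle across, 5 mm in thickness, axis within 0.12 rad of the slot's. Carton, tape roll and bottle upright, within 25 mm of where they stood (all of step 2 and value of joint guard above 0.077 m and linear speed of scraper below 0.02 m/s and angular speed of scraper below 0.2 rad/s); the robot touches nothing.
It fails at once if the carton is moved more than 25 mm or tipped (distance of carton from where it was at the start of the episode above 0.025 m or angle between carton's own z axis and vertical above 0.35 rad).
It fails at once if the tape roll is moved more than 25 mm or tipped (distance of tape_roll from where it was at the start of the episode above 0.025 m or angle between tape_roll's own z axis and vertical above 0.35 rad).
It fails at once if the bottle is moved more than 25 mm or tipped (distance of bottle from where it was at the start of the episode above 0.025 m or angle between bottle's own z axis and vertical above 0.35 rad).
It also fails if it takes over 64 s, if anything falls off the work surface, if the arm or the gripper's body presses on something with over 40 N, if the wrist force passes 120 N, or if a joint passes its speed limit or range.

## Working session

There is one attempt and no reset: what is moved stays moved. The work goes in short steps, Python scripts to look and compute and a tool call to move; the robot and the scene stay as the last step left them, time stands still between calls to the robot, and variables do not carry over. Pictures are saved under pics/ and viewed, at most 10 in all, crops included, and the job is handed in when it is done.

Besides the shell and the picture viewer there is one more tool, called after ">>>" as name([rows], argument=value, ...), one row to a line, values as JSON. jog_arm: Moves the arm, as the interface text tells. Its arguments: {"type":"object","properties":{"targets":{"type":"array","items":{"type":"array","items":{"type":"array","items":{"type":"number"}}}},"squeeze":{"type":"number"}},"required":["targets"]}

```bash
mkdir -p pics; ls; python3 - <<'E'
from rig import manip, vision
import cv2,pickle
s=manip.observe();print(s['t'],s['eef_pos'],s['tcp_rot'],s['finger_gap'])
d={}
for n in('scene','top','wrist'):
    d[n]=vision.capture(n);c=d[n];print(n,{k:v for k,v in c.items() if k!='pixels'})
    cv2.imwrite(f'pics/{n}0.png',c['pixels'][:,:,::-1])
pickle.dump(d,open('cams.pkl','wb'))
E
```

```text
pics
0.0 [0.19574322 0.56646163 0.2304555 ] [[-9.45133280e-01  3.26684123e-01 -7.52946391e-04]
 [ 3.26684943e-01  9.45131877e-01 -1.63795503e-03]
 [ 1.76539734e-04 -1.79406206e-03 -9.99998375e-01]] 0.0853322005407418
scene {'fov_y': 53.21477332323999, 'cx': 326.4110929121697, 'cy': 239.08171319363905, 'D': array([-0.05821066,  0.        ,  0.        ,  0.        ,  0.        ]), 'R': array([[-0.85743975,  0.51457932, -0.00227889],
       [ 0.4399879 ,  0.7308377 , -0.52181118],
       [-0.26684774, -0.44842433, -0.85305797]]), 't': array([ 0.36391443, -0.22640388,  1.42375684])}
top {'fov_y': 48.27697819606373, 'cx': 325.0776505152428, 'cy': 245.5912875784516, 'D': array([-0.13261453,  0.        ,  0.        ,  0.        ,  0.        ]), 'R': array([[-0.02155435, -0.99955999, -0.02037739],
       [-0.98275263,  0.02492746, -0.18323727],
       [ 0.1836646 ,  0.01607637, -0.9828575 ]]), 't': array([0.12603334, 0.48854119, 1.26484305])}
wrist {'fov_y': 60.34359060185965, 'cx': 316.27374079422634, 'cy': 237.1697532619083, 'D': array([-0.05803091,  0.        ,  0.        ,  0.        ,  0.        ]), 'mount': array([[ 6.93711083e-04, -9.57331539e-01, -2.88991077e-01,
         7.36308596e-02],
       [ 9.99999381e-01,  4.12853794e-04,  1.03280938e-03,
        -2.87437089e-04],
       [-8.69429935e-04, -2.88991615e-01,  9.57331234e-01,
        -1.42889462e-01],
       [ 0.00000000e+00,  0.00000000e+00,  0.00000000e+00,
         1.00000000e+00]])}
```

View pics/scene0.png

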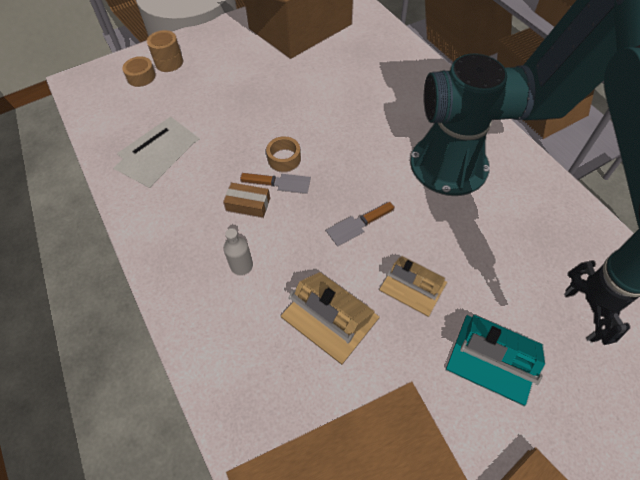

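View pics/top0.png

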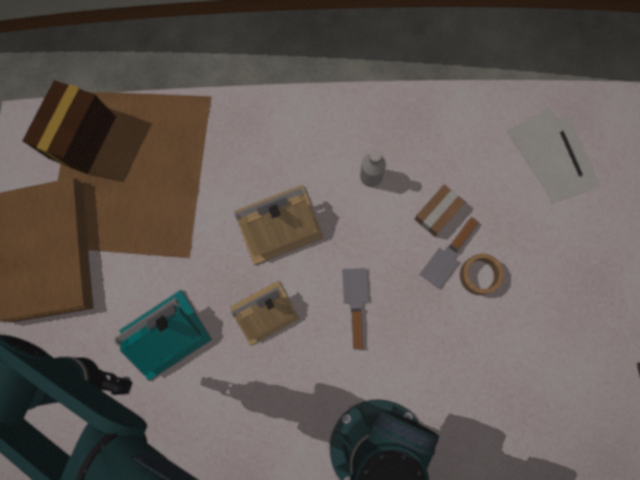

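The block is the large plain one, at top (280,222) and scene (330,315). The scraper is the one between the carton and the tape roll, at top (450,252) and scene (275,182). I'll zoom in on both.

```bash
python3 - <<'E'
import cv2,pickle,numpy as np
d=pickle.load(open('cams.pkl','rb'))
def crop(n,x,y,w,h):
    return cv2.resize(np.ascontiguousarray(d[n]['pixels'][y:y+h,x:x+w,::-1]),(400,300),interpolation=cv2.INTER_CUBIC)
m=np.vstack([np.hstack([crop('top',230,180,100,75+15),]*1+[crop('top',410,180,100,75+45)]),np.hstack([crop('scene',275,260,120,90+15),crop('scene',215,130,100,75+15)])])
m=np.vstack([np.hstack([crop('top',230,180,120,90),crop('top',400,180,160,120)]),np.hstack([crop('scene',275,262,120,90),crop('scene',215,130,120,90)])])
for i in range(0,800,50):
    cv2.line(m,(i,0),(i,5),(0,0,255));cv2.line(m,(0,i),(5,i),(0,0,255))
cv2.imwrite('pics/m1.png',m)
E
```

```text
(no output)
```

View pics/m1.png

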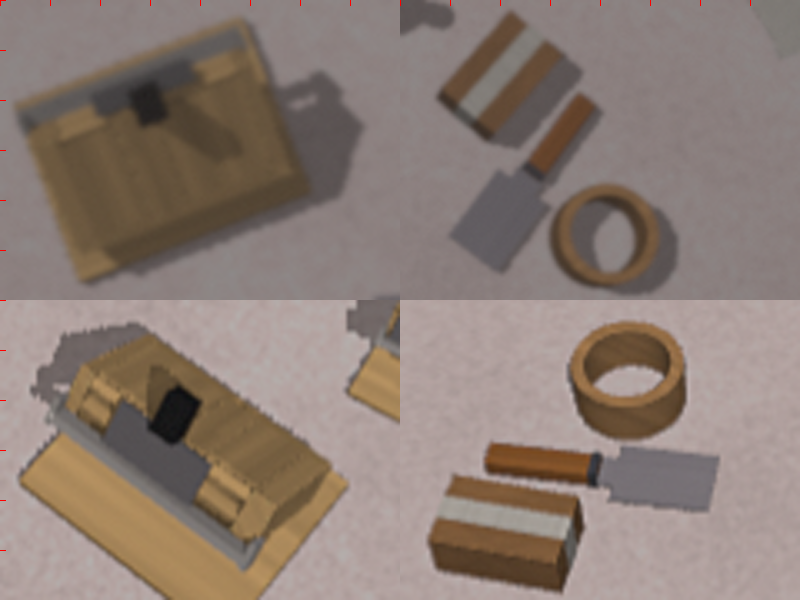

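The block's slots open away from the robot with the wide slot on the right, and the guard looks partly open. The scraper lies flat with its handle beside the carton. I'll fit the poses next.

```bash
cat > h.py <<'E'
import numpy as np,cv2,pickle
from scipy.optimize import least_squares
from scipy.spatial.transform import Rotation as Ro
def K(c):
    f=240/np.tan(np.radians(c['fov_y']/2)); return np.array([[f,0,c['cx']],[0,f,c['cy']],[0,0,1]])
def wristRt(c,s):
    T=np.eye(4);T[:3,:3]=s['tcp_rot'];T[:3,3]=s['eef_pos'];M=np.linalg.inv(T@c['mount']);return M[:3,:3],M[:3,3]
def proj(c,P,Rt=None):
    R,t=Rt if Rt is not None else (c['R'],c['t'])
    return cv2.projectPoints(np.atleast_2d(P).astype(float),cv2.Rodrigues(R)[0],t,K(c),c['D'])[0][:,0]
def rz(a): return Ro.from_euler('z',a).as_matrix()
a=np.radians(40)
RB=np.array([[np.cos(a),0,-np.sin(a)],[0,1,0],[np.sin(a),0,np.cos(a)]])
def block2w(p,P): return np.atleast_2d(P)@rz(p[2]).T+[p[0],p[1],0]
def rack2w(p,P): return block2w(p,np.atleast_2d(P)@RB.T+[0,-.038,.095])
E
cat > fit.py <<'E'
from h import *
d=pickle.load(open('cams.pkl','rb'))
cr={'tb':('top',230,180,.3,0,0),'ts':('top',400,180,.4,400,0),'sb':('scene',275,262,.3,0,300),'ss':('scene',215,130,.3,400,300)}
def px(k,u,v): n,x,y,s,a,b=cr[k];return n,(x+(u+.5-a)*s-.5,y+(v+.5-b)*s-.5)
def run(obs,x0,f):
    ob=[(px(k,u,v),P) for k,u,v,P in obs]
    r=lambda p:np.concatenate([proj(d[n],f(p,np.array(P)/1000))[0]-q for (n,q),P in ob])
    s=least_squares(r,x0,loss='soft_l1');print(np.round(s.x,4),'\n',np.round(r(s.x).reshape(-1,2),1).tolist());return s.x
B=run([('sb',20,480,(55,-95,12)),('sb',347,485,(-95,95,12)),('tb',80,282,(-95,95,0)),('tb',308,190,(-95,-95,0)),('tb',242,18,(55,-95,12)),('tb',15,103,(55,95,12))],[.6,.1,.3],block2w)
G=run([('sb',183,405,(6,0,50)),('tb',148,98,(6,0,50))],[.03],lambda p,P:rack2w(B,P+[0,p[0],0]))
S=run([('ts',450,235,(-150,30,10)),('ts',502,272,(-150,-30,10)),('ts',500,170,(-64,30,10)),('ts',550,208,(-64,-30,10)),('ts',590,100,(50,0,15)),
 ('ss',718,457,(-150,-30,10)),('ss',710,510,(-150,30,10)),('ss',612,447,(-64,-30,10)),('ss',608,497,(-64,30,10)),('ss',487,455,(50,0,15))],[.6,-.2,-.7],block2w)
C=run([('ts',440,95,(-55,35,45)),('ts',512,12,(55,35,45)),('ss',455,477,(55,-35,45)),('ss',582,493,(-55,-35,45)),('ss',430,540,(55,35,45)),('ss',567,558,(-55,35,45))],[.65,-.2,-.7],block2w)
T=run([('ts',605,230,(0,0,48)),('ss',628,365,(0,0,48))],[.5,-.3,0],block2w)
pickle.dump((B,G,S,C,T),open('est.pkl','wb'))
Rr=rz(B[2])@RB;print(Rr, rack2w(B,[[0,0,0],[.006,G[0],.05],[.006,.082,.05]]))
E
python3 fit.py; python3 -c "
from rig import manip;print(manip.observe()['t'])"
```

```text
[0.5773 0.2425 0.3485] 
 [[-1.5, -0.7], [0.2, -1.0], [-0.8, 0.4], [0.7, 1.1], [-0.6, -1.3], [-1.6, -0.5]]
[0.034] 
 [[0.3, -2.9], [0.0, 4.4]]
[ 0.5165 -0.2368 -0.6849] 
 [[-0.3, 0.6], [-1.7, 0.4], [-0.2, -0.2], [-1.0, -1.0], [-0.5, -0.3], [-0.2, -1.3], [-1.3, -0.8], [2.5, -1.6], [-0.4, -0.3], [-0.8, -1.3]]
[ 0.575  -0.173  -0.7169] 
 [[-0.4, -0.1], [-2.4, 0.4], [-0.2, -1.3], [0.0, -0.8], [0.2, -0.2], [-1.7, 0.1]]
[ 0.4154 -0.2648  0.    ] 
 [[-0.4, 0.5], [-0.9, -0.2]]
[[ 0.72000384 -0.34145461 -0.60415496]
 [ 0.2615694   0.93989827 -0.21948279]
 [ 0.64278761  0.          0.76604444]] [[0.59028487 0.20676994 0.095     ]
 [0.55280434 0.22927593 0.13715895]
 [0.53639787 0.27443687 0.13715895]]
0.15
```

>>> jog_arm([
  [[-0.046, -0.02, -0.003, 0, 0.05], [-0.046, -0.02, -0.003, 0, 0.05], [-0.046, -0.02, -0.003, 0, 0.05], [-0.046, -0.02, -0.003, 0, 0.05], [-0.046, -0.02, -0.003, 0, 0.05], [-0.046, -0.02, -0.003, 0, 0.05], [-0.046, -0.02, -0.003, 0, 0.05], [-0.046, -0.02, -0.003, 0, 0.05], [-0.046, -0.02, -0.003, 0, 0.05], [-0.046, -0.02, -0.003, 0, 0.05]],
])

```text
t: 1.4
eef_pos: [0.5663, 0.2265, 0.2611]
tcp_rot: [[-0.945, 0.327, -0.0], [0.327, 0.945, -0.0], [0.0, -0.0, -1.0]]
force: [0.6, 0.3, 0.1]
finger_gap: 0.0499
finger_force: 0.0
```

>>> jog_arm([
  [[0, 0, 0, 0.176, 0], [0, 0, 0, 0.176, 0], [0, 0, 0, 0.176, 0], [0, 0, 0, 0.176, 0], [0, 0, 0, 0.176, 0], [0, 0, 0, 0.176, 0], [0, 0, 0, 0.176, 0], [0, 0, 0, 0.176, 0], [0, 0, 0, 0.176, 0], [0, 0, 0, 0.176, 0]],
])

```text
t: 2.65
eef_pos: [0.5652, 0.2277, 0.2609]
tcp_rot: [[0.504, 0.864, -0.001], [0.864, -0.504, -0.0], [-0.001, -0.001, -1.0]]
force: [0.0, -0.3, 0.0]
finger_gap: -0.0002
finger_force: 0.0
```

>>> jog_arm([
  [[0, 0, 0, 0.176, 0], [0, 0, 0, 0.176, 0], [0, 0, 0, 0.176, 0], [0, 0, 0, 0.171, 0], [0, 0, 0, 0, 0]],
])

```text
t: 3.28
eef_pos: [0.5652, 0.2277, 0.2609]
tcp_rot: [[0.939, 0.344, -0.001], [0.344, -0.939, -0.0], [-0.001, 0.0, -1.0]]
force: [-0.0, 0.1, 0.6]
finger_gap: -0.0005
finger_force: 0.0
```

```bash
cat > snap.py <<'E'
import sys,pickle,cv2
from rig import manip,vision
from h import *
def snap(n,name='wrist'):
    s=manip.observe();c=vision.capture(name);c['s']={k:s[k] for k in('tcp_rot','eef_pos')}
    pickle.dump(c,open(f'{n}.pkl','wb'));
    return c,s
E
python3 - <<'E'
from snap import *
c,s=snap('w1');print(s['t'],s['eef_pos'],s['tcp_rot'].round(4),s['q'],s['finger_gap'])
B,G,S,C,T=pickle.load(open('est.pkl','rb'))
img=np.ascontiguousarray(c['pixels'][:,:,::-1])
def poly(P,col):
    cv2.polylines(img,[proj(c,P,wristRt(c,s)).round().astype(int)],True,col,1)
for x in(-.095,0): poly(rack2w(B,[[x,-.046,-.018],[x,.122,-.018],[x,.122,.018],[x,-.046,.018]]),(0,0,255))
poly(rack2w(B,[[0,-.034,-.0085],[0,.034,-.0085],[0,.034,.0085],[0,-.034,.0085]]),(255,0,0))
g=G[0];poly(rack2w(B,[[.015,g-.011,.05],[.015,g+.011,.05],[-.003,g+.011,.05],[-.003,g-.011,.05]]),(0,255,0))
poly(block2w(B,[[.055,-.095,.012],[.055,.095,.012],[-.095,.095,.012],[-.095,-.095,.012]]),(255,0,255))
cv2.imwrite('pics/w1.png',img)
E
```

```text
3.275 [0.56519792 0.22768194 0.26094876] [[ 9.389e-01  3.442e-01 -7.000e-04]
 [ 3.442e-01 -9.389e-01 -3.000e-04]
 [-8.000e-04  0.000e+00 -1.000e+00]] [ 1.54516122e+01  1.99646828e+01  8.30877057e+01 -4.73318453e-03
  7.69911507e+01  8.53221749e+01] -0.0005469851099722639
```

View pics/w1.png

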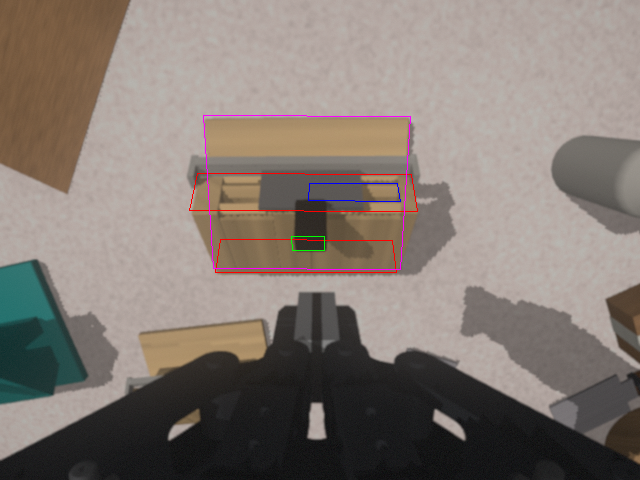

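The wrist overlay matches the block and the guard grip (black, at about (311,225)); the guard is at about 34 mm. I'll push the grip from its -y side.

>>> jog_arm([
  [[-0.002, 0.036, 0, 0, 0], [0, 0, 0.045, 0, 0], [0, 0, 0.045, 0, 0], [0, 0, 0.044, 0, 0], [0, -0.01, 0, 0, 0], [0, -0.01, 0, 0, 0], [0, -0.01, 0, 0, 0], [0, -0.01, 0, 0, 0], [0, -0.01, 0, 0, 0]],
])

```text
t: 4.45
eef_pos: [0.5594, 0.2412, 0.1286]
tcp_rot: [[0.939, 0.343, 0.002], [0.343, -0.939, 0.001], [0.003, 0.0, -1.0]]
force: [0.7, -2.6, 1.7]
finger_gap: 0.0001
finger_force: 0.9
```

>>> jog_arm([
  [[0, -0.005, 0, 0, 0], [0, -0.003, 0, 0, 0]],
])

```text
t: 4.7
eef_pos: [0.5562, 0.2482, 0.1276]
tcp_rot: [[0.939, 0.343, 0.001], [0.343, -0.939, 0.0], [0.001, 0.0, -1.0]]
force: [0.9, -1.5, 0.4]
finger_gap: 0.0004
finger_force: 0.8
```

>>> jog_arm([
  [[0, -0.003, 0, 0, 0], [0, -0.002, 0, 0, 0], [0, 0, 0, 0, 0]],
])

```text
t: 5.08
eef_pos: [0.5541, 0.2525, 0.1271]
tcp_rot: [[0.939, 0.343, -0.001], [0.343, -0.939, 0.0], [-0.001, -0.0, -1.0]]
force: [0.5, -0.6, -0.2]
finger_gap: 0.0001
finger_force: 0.2
```

>>> jog_arm([
  [[0, -0.002, 0, 0, 0], [0, -0.002, 0, 0, 0]],
])

```text
t: 5.32
eef_pos: [0.5534, 0.2543, 0.1272]
tcp_rot: [[0.939, 0.343, 0.001], [0.343, -0.939, -0.004], [-0.001, 0.004, -1.0]]
force: [3.2, -10.5, 0.7]
finger_gap: 0.0
finger_force: 6.1
```

>>> jog_arm([
  [[0, 0.01, 0, 0, 0], [0, 0, -0.05, 0, 0.05], [0.03, 0.03, -0.05, 0, 0.05], [0, 0, 0, 0, 0.05], [0, 0, 0, 0, 0.05]],
])

```text
t: 5.95
eef_pos: [0.5922, 0.2296, 0.2243]
tcp_rot: [[0.94, 0.342, -0.002], [0.342, -0.94, 0.0], [-0.002, -0.001, -1.0]]
force: [1.3, -0.1, -0.2]
finger_gap: 0.0501
finger_force: 0.0
```

```bash
python3 - <<'E'
from snap import *
c,s=snap('w2');print(s['t'],s['eef_pos'])
img=np.ascontiguousarray(c['pixels'][60:300,150:470,::-1])
img=cv2.resize(img,(800,600),interpolation=cv2.INTER_CUBIC)
cv2.imwrite('pics/w2.png',img)
E
```

```text
5.95 [0.59217567 0.2295611  0.22427726]
```

View pics/w2.png

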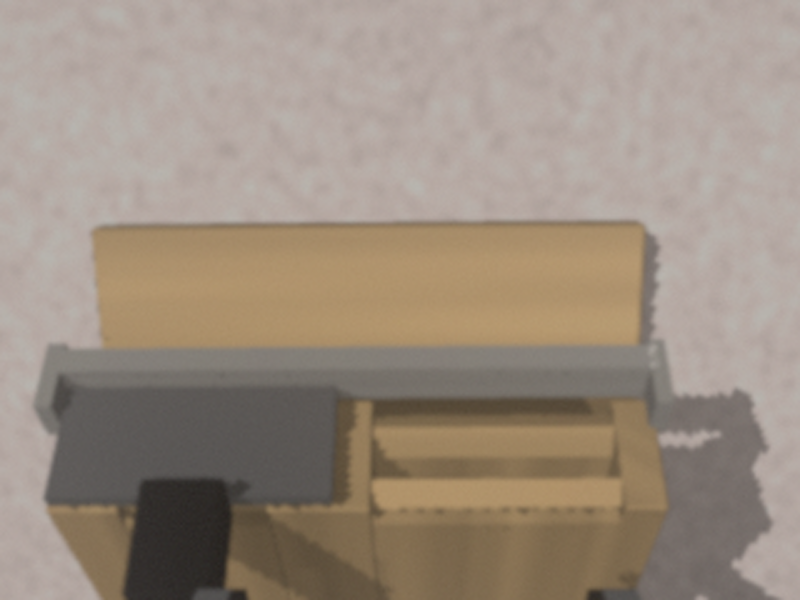

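The guard is at its stop and the wide slot is uncovered, at u 372–620 and v 425–508 in the crop. I'll refine the block pose from this picture and plan the pick.

```bash
cat > fit2.py <<'E'
from h import *
c=pickle.load(open('w2.pkl','rb'));Rt=wristRt(c,c['s'])
B,G,S,C,T=pickle.load(open('est.pkl','rb'))
px=lambda u,v:np.array([150+(u+.5)*.4-.5,60+(v+.5)*.4-.5])
ob=[(95,230,block2w,(55,95,12)),(643,223,block2w,(55,-95,12)),(372,510,rack2w,(0,34,18)),(621,508,rack2w,(0,-34,18)),(666,509,rack2w,(0,-46,18)),
(375,480,rack2w,(0,34,8.5)),(618,478,rack2w,(0,-34,8.5))]
r=lambda p:np.concatenate([proj(c,f(p,np.array(P)/1000),Rt)[0]-px(u,v) for u,v,f,P in ob])
print(r(B).reshape(-1,2).round(1).tolist())
s=least_squares(r,B);print(s.x,r(s.x).reshape(-1,2).round(1).tolist())
B2=s.x
print('mouth',rack2w(B2,[0,0,0]),'yaw deg',np.degrees(B2[2]))
pickle.dump(B2,open('B2.pkl','wb'))
E
python3 fit2.py
```

```text
[[-3.0, -4.2], [1.4, -1.3], [-2.1, -2.8], [0.2, -1.9], [0.1, -2.3], [-2.9, -3.0], [-0.0, -2.0]]
[0.57542762 0.24105715 0.35835695] [[-2.5, -0.4], [1.5, 0.3], [-0.9, 0.3], [1.3, 0.3], [1.2, -0.3], [-1.8, 0.1], [0.9, 0.1]]
mouth [[0.58875559 0.20547112 0.095     ]] yaw deg 20.532340942369146
```

>>> jog_arm([
  [[-0.0215, 0.0438, -0.003, 0, 0.05], [-0.0215, 0.0438, -0.003, 0, 0.05], [-0.0215, 0.0438, -0.003, 0, 0.05], [-0.0215, 0.0438, -0.003, 0, 0.05], [-0.0215, 0.0438, -0.003, 0, 0.05], [-0.0215, 0.0438, -0.003, 0, 0.05], [-0.0215, 0.0438, -0.003, 0, 0.05], [-0.0215, 0.0438, -0.003, 0, 0.05], [-0.0215, 0.0438, -0.003, 0, 0.05], [-0.0215, 0.0438, -0.003, 0, 0.05]],
])

```text
t: 7.25
eef_pos: [0.5395, -0.2554, 0.2531]
tcp_rot: [[0.939, 0.343, -0.003], [0.343, -0.939, 0.003], [-0.002, -0.004, -1.0]]
force: [1.1, 0.3, -0.2]
finger_gap: 0.0501
finger_force: 0.0
```

>>> jog_arm([
  [[0, 0, 0, 0.1725, 0.05], [0, 0, 0, 0.1725, 0.05], [0, 0, 0, 0.1725, 0.05], [0, 0, 0, 0.1725, 0.05], [0, 0, 0, 0.1725, 0.05], [0, 0, 0, 0.1725, 0.05], [0, 0, 0, 0, 0.05]],
])

```text
t: 8.12
eef_pos: [0.54, -0.2541, 0.2532]
tcp_rot: [[0.776, -0.631, -0.003], [-0.631, -0.776, 0.002], [-0.004, 0.0, -1.0]]
force: [-1.1, 0.1, -0.5]
finger_gap: 0.0503
finger_force: 0.0
```

```bash
python3 - <<'E'
from snap import *
c,s=snap('w3');print(s['t'],s['eef_pos'],s['tcp_rot'].round(4))
B,G,S,C,T=pickle.load(open('est.pkl','rb'))
img=np.ascontiguousarray(c['pixels'][:,:,::-1]);img=cv2.resize(img,(800,600),interpolation=cv2.INTER_CUBIC)
def poly(P,col): cv2.polylines(img,[(proj(c,P,wristRt(c,s))*1.25).round().astype(int)],True,col,1)
poly(block2w(S,[[-.15,-.03,.01],[-.15,.03,.01],[-.064,.03,.01],[-.064,-.03,.01]]),(0,0,255))
poly(block2w(S,[[-.05,-.012,.02],[-.05,.012,.02],[.05,.012,.02],[.05,-.012,.02]]),(0,0,255))
poly(block2w(C,[[-.055,-.035,.045],[-.055,.035,.045],[.055,.035,.045],[.055,-.035,.045]]),(0,255,0))
cv2.imwrite('pics/w3.png',img)
E
```

```text
8.125 [ 0.54000746 -0.25405632  0.25322063] [[ 7.756e-01 -6.312e-01 -3.000e-03]
 [-6.312e-01 -7.756e-01  2.200e-03]
 [-3.700e-03  2.000e-04 -1.000e+00]]
```

View pics/w3.png

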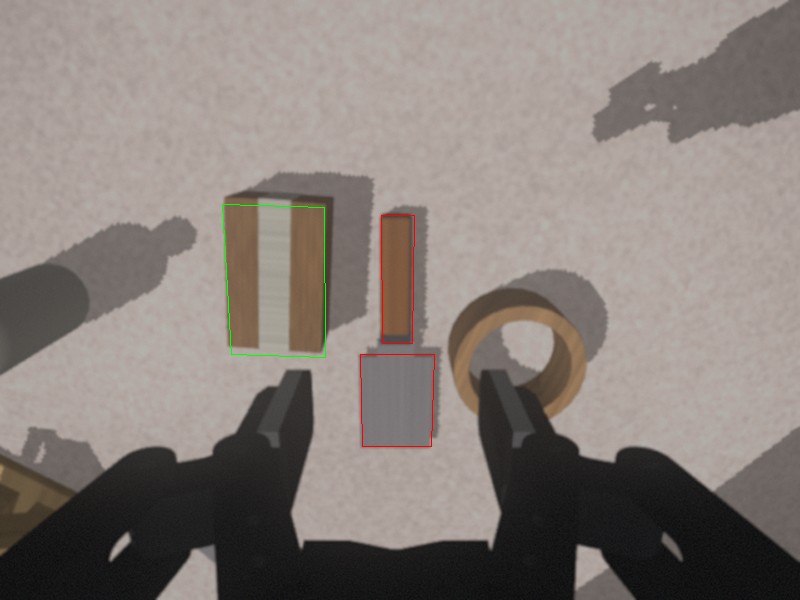

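The overlay fits the scraper well: handle centre u≈397, blade 360–434. I'll descend with the fingers at 45 mm; carton clearance is fine.

>>> jog_arm([
  [[0.004, 0.0015, 0.05, 0, 0.045], [0, 0, 0.05, 0, 0.045], [0, 0, 0.05, 0, 0.045], [0, 0, 0.045, 0, 0.045], [0, 0, 0.04, 0, 0.045], [0, 0, 0.01, 0, 0.045], [0, 0, 0, 0, 0.045]],
])

```text
t: 9.05
eef_pos: [0.543, -0.2588, 0.0098]
tcp_rot: [[0.775, -0.632, -0.001], [-0.632, -0.775, 0.001], [-0.001, 0.0, -1.0]]
force: [0.1, -0.2, 0.5]
finger_gap: 0.045
finger_force: 0.0
```

>>> jog_arm([
  [[0, 0, 0, 0, 0.015], [0, 0, 0, 0, 0.015], [0, 0, 0, 0, 0.015], [0, 0, 0, 0, 0.015]],
], squeeze=20)

```text
t: 9.55
eef_pos: [0.5447, -0.2599, 0.0118]
tcp_rot: [[0.774, -0.633, 0.003], [-0.633, -0.774, -0.002], [0.003, -0.0, -1.0]]
force: [0.7, 0.8, 7.3]
finger_gap: 0.023
finger_force: 21.0
```

>>> jog_arm([
  [[0, 0, -0.015, 0, 0.015], [-0.002, 0, -0.02, 0, 0.015], [-0.007, 0, -0.025, 0, 0.015], [0, 0, 0, 0, 0.015], [0, 0, 0, 0, 0.015]],
])

```text
t: 10.18
eef_pos: [0.5363, -0.2535, 0.0702]
tcp_rot: [[0.774, -0.633, 0.0], [-0.633, -0.774, -0.0], [0.001, 0.0, -1.0]]
force: [0.3, 0.5, -1.7]
finger_gap: 0.0234
finger_force: 20.0
```

```bash
python3 - <<'E'
from snap import *
c,s=snap('w4');c2,s=snap('s4','scene');print(s['t'],s['eef_pos'],s['ft_torque'],s['force'],s['finger_gap'])
a=cv2.resize(np.ascontiguousarray(c['pixels'][:,:,::-1]),(400,300),interpolation=cv2.INTER_AREA)
b=cv2.resize(np.ascontiguousarray(c2['pixels'][110:230,200:360,::-1]),(400,300),interpolation=cv2.INTER_CUBIC)
cv2.imwrite('pics/w4.png',np.hstack([a,b]))
E
```

```text
10.225 [ 0.53602035 -0.25333308  0.06960449] [-0.10773698 -0.10098106 -0.01313042] [ 0.55319212  0.10646831 -1.32581207] 0.02367256593200483
```

View pics/w4.png

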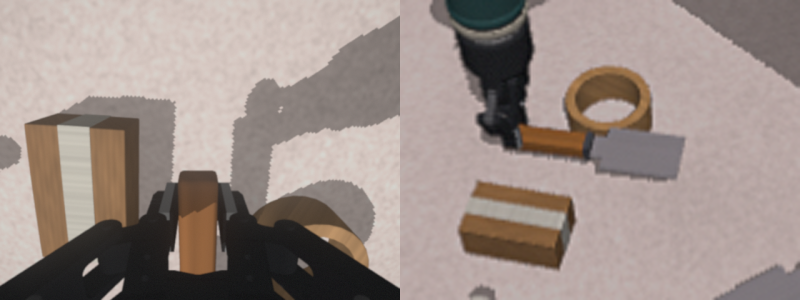

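Not pivoting: force -1.7 N and about 0.15 N·m say it is held as a cantilever, and the picture shows it roughly level. I'll try easing the grip.

>>> jog_arm([
  [[0, 0, 0, 0, 0.0225]],
])

```text
t: 10.4
eef_pos: [0.5359, -0.2532, 0.0691]
tcp_rot: [[0.774, -0.633, -0.001], [-0.633, -0.774, 0.001], [-0.001, 0.0, -1.0]]
force: [-0.7, -0.2, -2.1]
finger_gap: 0.0232
finger_force: 20.0
```

>>> jog_arm([
  [[0, 0, 0, 0, 0.0232]],
])

```text
t: 10.52
eef_pos: [0.5361, -0.2533, 0.0694]
tcp_rot: [[0.774, -0.633, -0.001], [-0.633, -0.774, 0.0], [-0.001, 0.0, -1.0]]
force: [0.1, 0.3, -1.9]
finger_gap: 0.0238
finger_force: 20.0
```

```bash
python3 -c "
from rig import manip;s=manip.observe();print(s['t'],s['eef_pos'],s['ft_torque'],s['force'],s['finger_gap'],s['finger_force'])"
```

```text
10.525 [ 0.53607545 -0.25331695  0.06936549] [-0.03582847 -0.05921857 -0.01798793] [ 0.05447605  0.30005795 -1.86293349] 0.02375731357972703 20.04046529531479
```

```bash
cat > tilt.py <<'E'
from h import *
def scr(p,P,s):  # p=(tilt, g, dz, yaw err): scraper pts in world, held with (g,0,dz) at TCP; tilt>0 = tip down
    P=np.atleast_2d(P)-[p[1],0,p[2]]
    R=Ro.from_euler('y',-p[0]).as_matrix()   # +x (handle) goes up
    th=np.arctan2(s['tcp_rot'][1,0],s['tcp_rot'][0,0])
    return P@R.T@rz(th+p[3]).T+s['eef_pos']
def fit(c,pts,x0=(0.2,.033,.01,0)):
    s=c['s'];Rt=(c['R'],c['t']) if 'R' in c else wristRt(c,s)
    r=lambda p:np.concatenate([proj(c,scr(p,np.array(P)/1000,s),Rt)[0]-q for q,P in pts]+[[(p[1]-x0[1])*400,(p[2]-x0[2])*400,p[3]*30]])
    o=least_squares(r,x0);print('tilt deg',np.degrees(o.x[0]).round(1),o.x.round(4),r(o.x).round(1));return o.x
E
python3 - <<'E'
from tilt import *
c=pickle.load(open('s4.pkl','rb'))
q=lambda u,v:np.array([200+(u+.5-400)*.4-.5,110+(v+.5)*.4-.5])
fit(c,[(q(685,138),(-150,-30,10)),(q(680,180),(-150,30,10)),(q(594,131),(-64,-30,10)),(q(597,165),(-64,30,10)),(q(590,157),(-50,12,10))])
E
```

```text
tilt deg 7.0 [0.1217 0.0342 0.0112 0.0484] [-1.8  0.2 -2.3 -0.   4.6 -1.5  0.2  1.4 -1.  -1.2  0.5  0.5  1.5]
```

Tilt is about 7°, so it creeps a little. I'll raise it with jerks, which pull the tip down.

>>> jog_arm([
  [[0, 0, -0.06, 0, 0.015], [0, 0, 0, 0, 0.015], [0, 0, -0.06, 0, 0.015], [0, 0, 0, 0, 0.015], [0, 0, -0.06, 0, 0.015], [0, 0, 0, 0, 0.015]],
])

```text
t: 11.28
eef_pos: [0.5386, -0.2548, 0.2531]
tcp_rot: [[0.774, -0.633, 0.006], [-0.633, -0.774, -0.004], [0.007, -0.001, -1.0]]
force: [-0.3, -0.3, -1.0]
finger_gap: 0.0233
finger_force: 19.8
```

```bash
python3 - <<'E'
from snap import *
c,s=snap('s5','scene');print(s['t'],s['eef_pos'],s['force'],s['finger_gap'])
from tilt import *
# auto: compare edges by showing crop with candidate overlays
p=proj(c,s['eef_pos'])[0].astype(int);x0,y0=p[0]-60,p[1]-60;print(x0,y0)
b=cv2.resize(np.ascontiguousarray(c['pixels'][max(y0,0):y0+120,x0:x0+160,::-1]),(800,600),interpolation=cv2.INTER_CUBIC)
cv2.imwrite('pics/s5.png',b)
E
```

```text
11.275 [ 0.53862129 -0.25484367  0.25308489] [-0.30589809 -0.28214158 -1.04956865] 0.023294859171820316
173 54
```

View pics/s5.png

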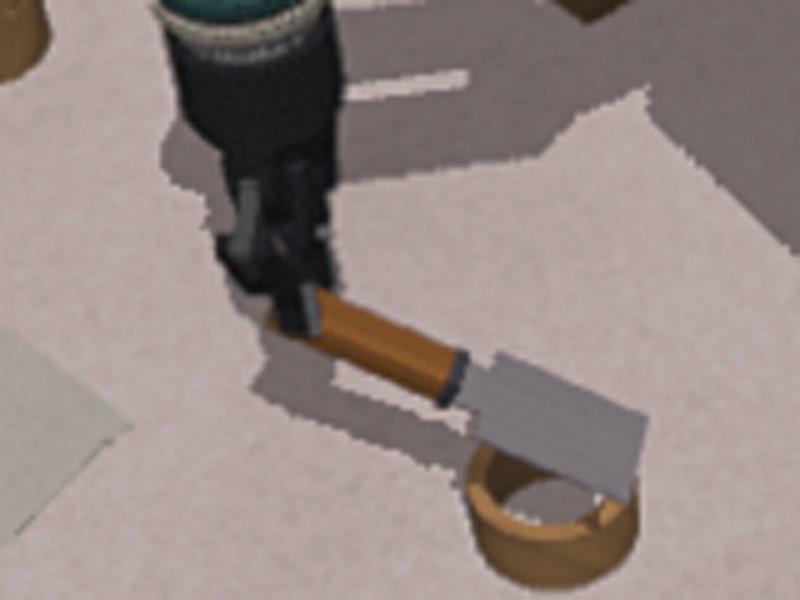

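It has tilted clearly. Blade corners: tip (648,418) and (628,500), rear (495,352) and (472,432).

```bash
python3 - <<'E'
from tilt import *
c=pickle.load(open('s5.pkl','rb'))
q=lambda u,v:np.array([173+(u+.5)*.2-.5,54+(v+.5)*.2-.5])
fit(c,[(q(648,418),(-150,-30,10)),(q(628,500),(-150,30,10)),(q(495,352),(-64,-30,10)),(q(472,432),(-64,30,10))])
E
```

```text
tilt deg 27.6 [ 0.4812  0.0338  0.0108 -0.0027] [-0.3 -0.2 -0.3  0.5  0.4 -1.   0.1  0.1  0.3  0.3 -0.1]
```

>>> jog_arm([
  [[0, 0, -0.055, 0, 0.015], [0, 0, 0, 0, 0.015], [0, 0, -0.055, 0, 0.015], [0, 0, 0, 0, 0.015]],
])

```text
t: 11.82
eef_pos: [0.5377, -0.2543, 0.3615]
tcp_rot: [[0.774, -0.633, 0.004], [-0.633, -0.774, -0.002], [0.004, -0.0, -1.0]]
force: [0.3, -0.9, -0.8]
finger_gap: 0.0231
finger_force: 20.0
```

>>> jog_arm([
  [[0, 0, 0, 0, 0.015], [0, 0, 0, 0, 0.015], [0, 0, 0, -0.174, 0.015], [0, 0, 0, -0.174, 0.015], [0, 0, 0, -0.174, 0.015], [0, 0, 0, -0.174, 0.015], [0, 0, 0, -0.174, 0.015], [0, 0, 0, -0.174, 0.015], [0, 0, 0, 0, 0.015]],
], squeeze=60)

```text
t: 12.95
eef_pos: [0.5358, -0.2531, 0.3584]
tcp_rot: [[0.937, 0.35, -0.002], [0.35, -0.937, 0.001], [-0.002, -0.002, -1.0]]
force: [-0.3, -0.5, -1.9]
finger_gap: 0.0219
finger_force: 60.0
```

```bash
python3 - <<'E'
from snap import *
c,s=snap('s6','scene');print(s['t'],s['eef_pos'],s['tcp_rot'].round(3),s['force'],s['finger_gap'])
p=proj(c,s['eef_pos'])[0].astype(int);x0,y0=p[0]-60,max(p[1]-40,0);print(x0,y0)
b=cv2.resize(np.ascontiguousarray(c['pixels'][max(y0,0):y0+120,x0:x0+160,::-1]),(800,600),interpolation=cv2.INTER_CUBIC)
cv2.imwrite('pics/s6.png',b)
E
```

```text
12.95 [ 0.53577592 -0.25306644  0.35840167] [[ 0.937  0.35  -0.002]
 [ 0.35  -0.937  0.001]
 [-0.002 -0.002 -1.   ]] [-0.25163597 -0.48486083 -1.93726407] 0.021906510252328704
167 40
```

View pics/s6.png

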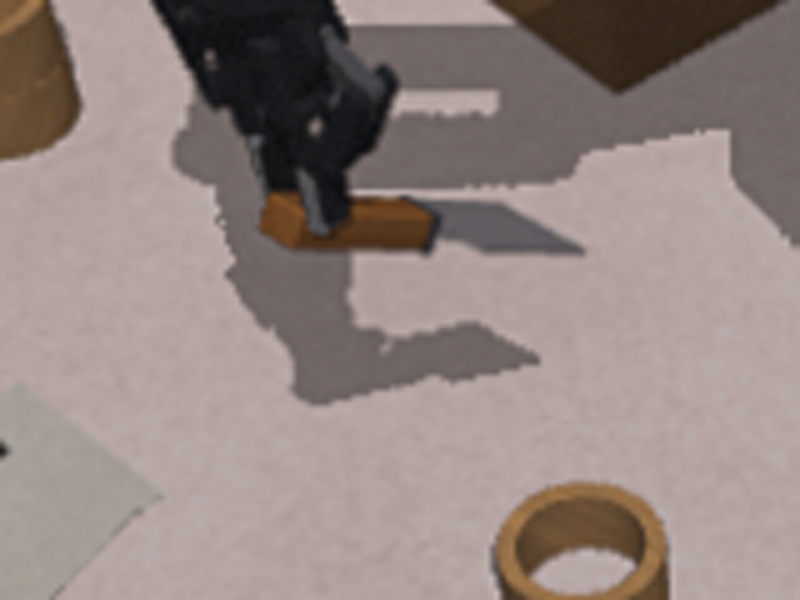

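The blade's front edge runs from (500,205) to (585,252), with a rear corner near (488,252); the handle tail is at (280,220).

```bash
python3 - <<'E'
from tilt import *
c=pickle.load(open('s6.pkl','rb'));B2=pickle.load(open('B2.pkl','rb'))
q=lambda u,v:np.array([167+(u+.5)*.2-.5,40+(v+.5)*.2-.5])
p=fit(c,[(q(501,204),(-150,-30,10)),(q(585,252),(-150,30,10)),(q(488,253),(-64,30,10)),(q(290,248),(50,12,0)),(q(303,198),(50,12,20))],(.6,.0338,.0108,0))
s=c['s']
ax=np.array([np.cos(p[0]),0,np.sin(p[0])])
Rr=rz(B2[2])@RB
# TCP for tip at rack x=xt, z=zt : offset TCP - tip  in tool frame
off=-scr(p,[-.15,0,.01],s)[0]+s['eef_pos']
for xt in(.03,.005,0,-.085):
    t=rack2w(B2,[xt,0,0])[0]+off; dw=t-s['eef_pos']
    print(xt,'tcp',t.round(4),'delta tool',(dw@s['tcp_rot']).round(4))
print('tool yaw',np.degrees(np.arctan2(s['tcp_rot'][1,0],s['tcp_rot'][0,0])),'rackx in tool',(Rr[:,0]@s['tcp_rot']).round(3))
E
```

```text
tilt deg 36.3 [ 0.6342  0.0341  0.013  -0.013 ] [ 0.1  0.2  0.2  0.3 -1.  -1.1  0.3 -1.   0.2  0.6  0.1  0.9 -0.4]
0.03 tcp [0.7482 0.263  0.2257] delta tool [ 0.3796 -0.4089  0.1329]
0.005 tcp [0.7303 0.2562 0.2097] delta tool [ 0.3605 -0.4089  0.149 ]
0 tcp [0.7267 0.2549 0.2065] delta tool [ 0.3567 -0.4089  0.1522]
-0.085 tcp [0.6657 0.2321 0.1518] delta tool [ 0.2917 -0.4087  0.207 ]
tool yaw 20.464638170181615 rackx in tool [ 0.765 -0.002 -0.644]
```

Tilt is 36°, which is close enough to 40°. I'll carry it to the pre-insert pose.

>>> jog_arm([
  [[0.02, -0.02, 0, 0, 0.015], [0.04, -0.04, 0, 0, 0.015], [0.045, -0.046, 0, 0, 0.015], [0.045, -0.046, 0, 0, 0.015], [0.045, -0.046, 0, 0, 0.015], [0.045, -0.046, 0, 0, 0.015], [0.045, -0.046, 0, 0, 0.015], [0.045, -0.046, 0, 0, 0.015], [0.04, -0.04, 0, 0, 0.015], [0.02, -0.02, 0, 0, 0.015]],
])

```text
t: 14.25
eef_pos: [0.7583, 0.2476, 0.358]
tcp_rot: [[0.937, 0.35, -0.002], [0.35, -0.937, 0.0], [-0.002, -0.001, -1.0]]
force: [-0.1, 0.1, -1.1]
finger_gap: 0.0216
finger_force: 60.0
```

>>> jog_arm([
  [[0.013, -0.013, 0.02, 0, 0.015], [0, 0, 0.03, 0, 0.015], [0, 0, 0.03, 0, 0.015], [0, 0, 0.02, 0, 0.015], [0, 0, 0.01, 0, 0.015], [0, 0, 0, 0, 0.015]],
])

```text
t: 15.0
eef_pos: [0.7649, 0.2601, 0.2483]
tcp_rot: [[0.937, 0.35, -0.002], [0.35, -0.937, -0.001], [-0.003, -0.0, -1.0]]
force: [0.4, 0.2, -1.4]
finger_gap: 0.0215
finger_force: 60.0
```

```bash
python3 - <<'E'
from snap import *
from tilt import scr
B2=pickle.load(open('B2.pkl','rb'));p=[.6342,.0341,.013,0]
c,s=snap('w7');c2,s2=snap('s7','scene');print(s['t'],s['eef_pos'],s['tcp_rot'].round(3),s['force'],s['finger_gap'])
Rr=rz(B2[2])@RB;tip=scr(p,[-.15,0,.01],s)[0];print('tip in rack',((tip-rack2w(B2,[0,0,0])[0])@Rr).round(4))
a=cv2.resize(np.ascontiguousarray(c['pixels'][:,:,::-1]),(400,300),interpolation=cv2.INTER_AREA)
a=cv2.copyMakeBorder(a,0,300,0,0,cv2.BORDER_CONSTANT)
q=proj(c2,rack2w(B2,[.05,0,.02]))[0].astype(int);x0,y0=q[0]-40,q[1]-60;print(x0,y0)
b=cv2.resize(np.ascontiguousarray(c2['pixels'][y0:y0+120,x0:x0+80,::-1]),(400,600),interpolation=cv2.INTER_CUBIC)
cv2.imwrite('pics/w7.png',np.hstack([a,b]))
E
```

```text
15.0 [0.7649145  0.26009209 0.24833679] [[ 0.937  0.35  -0.002]
 [ 0.35  -0.937 -0.001]
 [-0.003 -0.    -1.   ]] [ 0.35748892  0.24278697 -1.42052533] 0.021541275681418712
tip in rack [ 0.0557 -0.0105  0.0079]
262 236
```

>>> jog_arm([
  [[-0.007, -0.006, 0.011, 0, 0.015], [-0.007, -0.0045, 0.011, 0, 0.015], [0, 0, 0, 0, 0.015], [0, 0, 0, 0, 0.015]],
])

```text
t: 15.6
eef_pos: [0.7492, 0.2658, 0.2285]
tcp_rot: [[0.936, 0.351, 0.001], [0.351, -0.936, -0.0], [0.001, 0.0, -1.0]]
force: [1.1, 0.2, -0.4]
finger_gap: 0.0216
finger_force: 60.0
```

```bash
python3 - <<'E'
from snap import *
from tilt import scr
B2=pickle.load(open('B2.pkl','rb'));p=[.6342,.0341,.013,0]
c,s=snap('w7');c2,s2=snap('s7','scene');print(s['t'],s['eef_pos'],s['force'],s['finger_gap'])
Rr=rz(B2[2])@RB;tip=scr(p,[-.15,0,.01],s)[0];print('tip in rack',((tip-rack2w(B2,[0,0,0])[0])@Rr).round(4))
a=cv2.resize(np.ascontiguousarray(c['pixels'][150:400,120:520,::-1]),(400,250))
a=cv2.copyMakeBorder(a,0,350,0,0,cv2.BORDER_CONSTANT)
q=proj(c2,rack2w(B2,[.05,0,.02]))[0].astype(int);x0,y0=q[0]-40,q[1]-60;print(x0,y0)
b=cv2.resize(np.ascontiguousarray(c2['pixels'][y0:y0+120,x0:x0+80,::-1]),(400,600),interpolation=cv2.INTER_CUBIC)
c3=cv2.resize(np.ascontiguousarray(vision.capture('top')['pixels'][180:280,230:350,::-1]),(400,333),interpolation=cv2.INTER_CUBIC)
a[255:588]=c3
cv2.imwrite('pics/w7.png',np.hstack([a,b]))
E
```

```text
15.6 [0.74916845 0.26581786 0.22854858] [ 1.12422329  0.18010333 -0.42719579] 0.021632062131409516
tip in rack [0.0332 0.0002 0.0009]
262 236
```

View pics/w7.png

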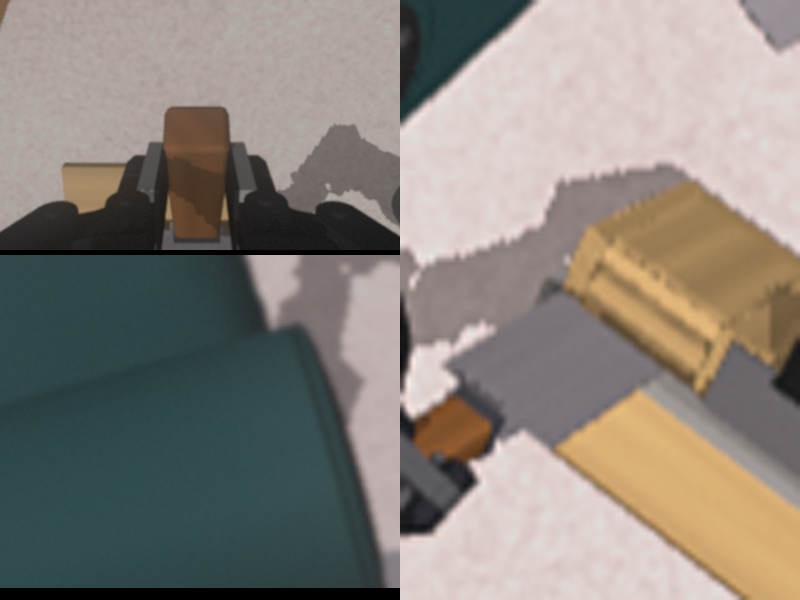

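The scene crop shows the tip edge (560,298)–(655,378) lined up just below and in front of the slot mouth band (595,262)–(722,345). I'll check this against the model.

```bash
python3 - <<'E'
from tilt import *
c=pickle.load(open('s7.pkl','rb'));B2=pickle.load(open('B2.pkl','rb'))
q=lambda u,v:np.array([262+(u+.5-400)*.2-.5,236+(v+.5)*.2-.5])
iq=lambda P:((proj(c,P)-[262,236])*5+[400,0]).round().tolist()
p0=[.6342,.0341,.013,0]
print('blade pred',iq(scr(p0,np.array([[-150,-30,10],[-150,30,10],[-64,-30,10],[-64,30,10]])/1000,c['s'])))
print('slot pred +-8.5',iq(rack2w(B2,np.array([[0,-34,8.5],[0,34,8.5],[0,34,-8.5],[0,-34,-8.5]])/1000)))
print('rack top corners',iq(rack2w(B2,np.array([[0,-46,18],[0,122,18],[-95,-46,18],[0,-46,-18]])/1000)), 'foot',iq(block2w(B2,np.array([[55,-95,12]])/1000)))
fit(c,[(q(560,298),(-150,-30,10)),(q(655,378),(-150,30,10)),(q(453,368),(-64,-30,10)),(q(555,442),(-64,30,10))],(.63,.0341,.013,0))
E
```

```text
blade pred [[556.0, 288.0], [660.0, 366.0], [442.0, 355.0], [550.0, 439.0]]
slot pred +-8.5 [[595.0, 251.0], [710.0, 335.0], [695.0, 364.0], [581.0, 280.0]]
rack top corners [[582.0, 220.0], [876.0, 433.0], [684.0, 172.0], [554.0, 281.0]] foot [[487.0, 393.0]]
tilt deg 38.1 [ 0.665   0.0358  0.0128 -0.0091] [-0.3  0.4  1.2 -0.  -1.5 -1.4 -0.4  0.8  0.7 -0.1 -0.3]
```

>>> jog_arm([
  [[-0.0046, -0.001, 0.0039, 0, 0.015], [-0.0046, 0, 0.0039, 0, 0.015], [-0.0046, 0, 0.0039, 0, 0.015], [-0.0046, 0, 0.0039, 0, 0.015], [-0.0046, 0, 0.0039, 0, 0.015], [-0.0046, 0, 0.0039, 0, 0.015], [-0.0023, 0, 0.002, 0, 0.015], [0, 0, 0, 0, 0.015]],
], squeeze=35)

```text
t: 16.75
eef_pos: [0.7202, 0.2562, 0.2024]
tcp_rot: [[0.936, 0.351, -0.0], [0.351, -0.936, -0.0], [-0.0, 0.0, -1.0]]
force: [0.1, -0.3, -1.7]
finger_gap: 0.0217
finger_force: 60.0
```

>>> jog_arm([
  [[-0.0046, 0, 0.0039, 0, 0.015], [-0.0046, 0, 0.0039, 0, 0.015], [0, 0, 0, 0, 0.015]],
])

```text
t: 17.12
eef_pos: [0.711, 0.2528, 0.1941]
tcp_rot: [[0.936, 0.351, -0.001], [0.351, -0.936, -0.0], [-0.001, -0.0, -1.0]]
force: [0.3, -0.0, -2.4]
finger_gap: 0.0217
finger_force: 60.0
```

>>> jog_arm([
  [[-0.0046, 0, 0.0039, 0, 0.015], [-0.0046, 0, 0.0039, 0, 0.015], [-0.0046, 0, 0.0039, 0, 0.015], [0, 0, 0, 0, 0.015]],
])

```text
t: 17.62
eef_pos: [0.6981, 0.2479, 0.1825]
tcp_rot: [[0.936, 0.351, -0.001], [0.351, -0.936, -0.0], [-0.001, -0.0, -1.0]]
force: [0.4, -0.9, -2.1]
finger_gap: 0.0219
finger_force: 60.0
```

>>> jog_arm([
  [[-0.0046, 0, 0.0039, 0, 0.015], [-0.0046, 0, 0.0039, 0, 0.015], [-0.0046, 0, 0.0039, 0, 0.015], [0, 0, 0, 0, 0.015]],
])

```text
t: 18.12
eef_pos: [0.6851, 0.243, 0.1708]
tcp_rot: [[0.936, 0.351, -0.001], [0.351, -0.936, -0.0], [-0.002, -0.0, -1.0]]
force: [-0.4, -0.1, -2.1]
finger_gap: 0.0215
finger_force: 60.0
```

>>> jog_arm([
  [[-0.0046, 0, 0.0039, 0, 0.015], [-0.0046, 0, 0.0039, 0, 0.015], [-0.0046, 0, 0.0039, 0, 0.015], [0, 0, 0, 0, 0.015]],
])

```text
t: 18.62
eef_pos: [0.6852, 0.2427, 0.1692]
tcp_rot: [[0.936, 0.351, 0.028], [0.351, -0.936, 0.009], [0.03, 0.001, -1.0]]
force: [15.7, 8.3, 19.8]
finger_gap: 0.0214
finger_force: 62.1
```

>>> jog_arm([
  [[-0.0023, 0, 0.002, 0, 0.015], [-0.0023, 0, 0.002, 0, 0.015], [0, 0, 0, 0, 0.015]],
])

```text
t: 19.0
eef_pos: [0.6854, 0.2428, 0.1688]
tcp_rot: [[0.936, 0.351, 0.039], [0.351, -0.936, 0.013], [0.041, 0.002, -0.999]]
force: [18.9, 9.3, 29.2]
finger_gap: 0.0216
finger_force: 63.0
```

Stopped hard at a tip depth of about 55 mm. I'll relax the command and measure how much blade is exposed numerically from the scene camera.

>>> jog_arm([
  [[0.0046, 0, -0.0039, 0, 0.015], [0.0046, 0, -0.0039, 0, 0.015], [0.0023, 0, -0.002, 0, 0.015], [0, 0, 0, 0, 0.015]],
])

```text
t: 19.5
eef_pos: [0.6847, 0.2425, 0.1695]
tcp_rot: [[0.936, 0.351, 0.012], [0.351, -0.936, 0.004], [0.013, 0.001, -1.0]]
force: [6.8, 2.6, 8.5]
finger_gap: 0.0218
finger_force: 61.0
```

```bash
cat > prof.py <<'E'
from snap import *
from tilt import scr
c,s=snap('s8','scene');print(s['t'],s['eef_pos'],s['tcp_rot'][:,2].round(3),s['force'].round(1),s['finger_gap'],s['finger_force'])
B2=pickle.load(open('B2.pkl','rb'))
Rr=rz(B2[2])@RB;O=rack2w(B2,[0,0,0])[0]
p=[.68,.0341,.013,0];print('tip est',((scr(p,[-.15,0,.01],s)[0]-O)@Rr).round(4))
gp=((s['eef_pos']-O)@Rr);print('tcp in rack',gp.round(4))
xs=np.arange(.1,-.032,-.004)
for y in(-.026,-.02,0,.02,.026):
    P=rack2w(B2,np.c_[xs,np.full_like(xs,y),np.full_like(xs,.0015)]);q=proj(c,P)+[1,1.8]
    v=[c['pixels'][int(round(b)),int(round(a))] for a,b in q]
    print(y,' '.join(f'{int(x*1000)}:{int(r)},{int(g)},{int(b)}' for x,(r,g,b) in zip(xs,v)))
E
python3 prof.py
```

```text
19.5 [0.68473921 0.24253112 0.16952953] [ 0.012  0.004 -1.   ] [6.8 2.6 8.5] 0.02182702635075105 60.965588092803955
tip est [-0.0574  0.001  -0.0087]
tcp in rack [ 0.1267  0.001  -0.009 ]
-0.026 100:30,31,33 96:31,32,35 92:32,33,36 88:30,29,33 83:33,34,34 79:31,30,33 75:31,32,34 71:29,30,32 67:30,30,32 63:30,29,33 59:27,29,29 55:27,28,30 51:27,25,30 47:44,42,42 43:90,87,85 39:121,114,117 35:122,116,120 31:118,111,116 27:117,110,116 23:116,109,115 19:115,110,116 15:114,110,115 11:114,109,114 7:115,110,114 3:114,108,114 0:113,108,113 -4:112,108,114 -8:117,111,115 -12:148,128,114 -16:213,168,112 -20:213,170,112 -24:213,170,114 -28:165,132,89
-0.02 100:30,31,33 96:31,32,34 92:32,33,35 88:30,31,33 83:31,31,34 79:29,31,34 75:32,32,35 71:31,29,34 67:30,31,34 63:28,28,32 59:38,36,39 55:86,80,79 51:94,91,89 47:92,89,87 43:101,97,96 39:84,80,81 35:101,96,99 31:113,108,112 27:113,107,112 23:114,108,113 19:114,108,113 15:115,108,113 11:115,109,113 7:114,107,113 3:114,109,113 0:114,109,113 -4:112,106,113 -8:111,106,114 -12:157,130,103 -16:189,152,103 -20:213,170,113 -24:208,167,112 -28:182,144,98
[... 708 characters left out ...]
27:116,109,114 23:116,110,113 19:116,110,115 15:116,110,115 11:116,110,115 7:116,111,114 3:116,110,115 0:115,109,113 -4:112,107,114 -8:115,109,115 -12:187,153,114 -16:187,153,114 -20:214,171,113 -24:213,170,113 -28:180,144,97
0.026 100:76,75,79 96:84,82,87 92:81,82,85 88:82,82,86 83:54,56,62 79:29,33,39 75:55,47,43 71:117,96,70 67:208,167,111 63:208,167,111 59:208,167,111 55:196,162,121 51:153,146,143 47:150,145,144 43:139,132,130 39:127,120,124 35:115,110,115 31:115,108,113 27:116,110,115 23:115,109,114 19:116,109,114 15:116,110,115 11:116,110,115 7:114,109,113 3:113,108,114 0:114,109,115 -4:109,105,113 -8:106,94,91 -12:150,124,94 -16:197,158,108 -20:184,147,98 -24:168,139,92 -28:176,142,94
```

The blade is in the slot about 52 mm, square in yaw, but the TCP is about 12 mm low across the slot (rack z −0.009 against about +0.003). That is a tilt jam. I'll back off slightly, raise the handle along rack z so it pivots into line, then push.

>>> jog_arm([
  [[0.0046, 0, -0.0039, 0, 0.015], [0.0046, 0, -0.0039, 0, 0.015], [-0.002, 0, -0.0025, 0, 0.015], [-0.002, 0, -0.0025, 0, 0.015], [-0.002, 0, -0.0025, 0, 0.015], [-0.002, 0, -0.0025, 0, 0.015], [0, 0, 0, 0, 0.015], [0, 0, 0, 0, 0.015]],
], squeeze=25)

```text
t: 20.55
eef_pos: [0.6805, 0.2413, 0.1831]
tcp_rot: [[0.936, 0.351, -0.0], [0.351, -0.936, -0.0], [-0.0, 0.0, -1.0]]
force: [1.2, 0.6, -3.1]
finger_gap: 0.0217
finger_force: 59.7
```

```bash
python3 prof.py | head -3
```

```text
20.55 [0.68053301 0.2412691  0.18308674] [-0. -0. -1.] [ 1.2  0.6 -3.1] 0.021723581136612255 59.67054069042206
tip est [-0.052   0.0013  0.0045]
tcp in rack [0.1321 0.0013 0.0042]
```

>>> jog_arm([
  [[-0.0046, 0, 0.0039, 0, 0.015], [-0.0046, 0, 0.0039, 0, 0.015], [-0.0046, 0, 0.0039, 0, 0.015], [0, 0, 0, 0, 0.015]],
])

```text
t: 21.1
eef_pos: [0.6666, 0.2361, 0.1708]
tcp_rot: [[0.936, 0.351, -0.002], [0.351, -0.936, -0.001], [-0.002, -0.0, -1.0]]
force: [0.3, 0.5, -4.2]
finger_gap: 0.0216
finger_force: 59.7
```

>>> jog_arm([
  [[-0.0046, 0, 0.0039, 0, 0.015], [-0.0046, 0, 0.0039, 0, 0.015], [0, 0, 0, 0, 0.015]],
])

```text
t: 21.48
eef_pos: [0.658, 0.2329, 0.1631]
tcp_rot: [[0.936, 0.351, -0.002], [0.351, -0.936, -0.001], [-0.002, -0.0, -1.0]]
force: [1.6, -0.4, -4.2]
finger_gap: 0.0217
finger_force: 59.7
```

```bash
python3 prof.py | head -3
```

```text
21.475 [0.65801329 0.23290619 0.16310124] [-0.002 -0.001 -1.   ] [ 1.6 -0.4 -4.2] 0.02173450451866605 59.71072554588318
tip est [-0.0833  0.0013  0.0046]
tcp in rack [0.1008 0.0014 0.0043]
```

>>> jog_arm([
  [[-0.0015, 0, 0.0013, 0, 0.015], [-0.0015, 0, 0.0013, 0, 0.015], [0, 0, 0, 0, 0.015]],
])

```text
t: 21.9
eef_pos: [0.6563, 0.2321, 0.1612]
tcp_rot: [[0.936, 0.351, 0.0], [0.351, -0.936, -0.0], [0.0, 0.0, -1.0]]
force: [1.2, 1.1, -2.7]
finger_gap: 0.0214
finger_force: 59.9
```

>>> jog_arm([
  [[-0.003, 0, 0.0026, 0, 0.015], [-0.003, 0, 0.0026, 0, 0.015], [0, 0, 0, 0, 0.015]],
])

```text
t: 22.28
eef_pos: [0.6564, 0.2317, 0.1596]
tcp_rot: [[0.936, 0.351, 0.013], [0.351, -0.936, 0.004], [0.013, 0.001, -1.0]]
force: [9.2, 4.0, 5.2]
finger_gap: 0.0216
finger_force: 60.6
```

```bash
python3 prof.py
```

```text
22.275 [0.65636641 0.23172587 0.15957017] [ 0.013  0.004 -1.   ] [9.2 4.  5.2] 0.02162442532730007 60.57481527328491
tip est [-0.0871  0.0008  0.0032]
tcp in rack [0.0971 0.0009 0.0028]
-0.026 100:99,97,98 96:53,53,54 92:27,25,26 88:23,22,23 83:24,22,26 79:26,28,29 75:28,28,31 71:30,32,34 67:33,34,38 63:32,33,36 59:33,33,35 55:29,30,33 51:29,29,32 47:31,33,36 43:28,29,30 39:30,31,34 35:32,33,34 31:31,32,34 27:30,32,33 23:29,31,33 19:29,29,33 15:27,27,32 11:28,29,31 7:28,29,31 3:52,51,54 0:96,90,95 -4:98,93,98 -8:112,104,108 -12:144,124,109 -16:209,166,111 -20:210,168,112 -24:209,167,111 -28:162,129,87
-0.02 100:28,30,31 96:20,20,23 92:24,24,27 88:23,22,23 83:27,27,30 79:29,31,34 75:28,29,32 71:32,30,34 67:29,31,32 63:29,29,32 59:29,30,33 55:26,28,32 51:29,30,33 47:27,29,31 43:35,34,37 39:34,35,37 35:33,33,35 31:34,34,37 27:34,34,36 23:61,60,62 19:58,57,62 15:39,40,42 11:37,36,37 7:60,53,48 3:76,71,75 0:76,71,75 -4:106,102,108 -8:107,103,109 -12:155,128,101 -16:188,150,104 -20:209,167,111 -24:205,163,109 -28:179,143,97
0 100:115,74,39 96:50,46,47 92:40,43,46 88:29,30,34 83:27,29,31 79
[... 559 characters left out ...]
0,84 35:82,80,85 31:73,72,76 27:44,46,50 23:47,41,39 19:73,61,49 15:73,61,49 11:176,141,94 7:193,153,102 3:141,126,118 0:118,112,118 -4:104,100,107 -8:105,101,106 -12:176,143,102 -16:176,143,102 -20:213,170,112 -24:209,167,111 -28:178,142,95
0.026 100:204,164,110 96:202,162,108 92:204,164,109 88:168,135,90 83:182,146,100 79:106,86,64 75:139,113,77 71:61,51,40 67:31,30,33 63:31,30,33 59:31,32,38 55:46,42,41 51:45,45,46 47:87,84,85 43:90,87,87 39:124,118,115 35:121,116,113 31:98,89,80 27:94,79,61 23:115,92,61 19:134,108,72 15:181,143,95 11:181,143,95 7:181,147,105 3:158,132,107 0:110,106,114 -4:101,98,106 -8:111,100,99 -12:147,120,91 -16:193,154,105 -20:180,145,96 -24:165,136,90 -28:173,139,93
```

Blade rear is now at rack x≈1 mm, which matches home, with about 14 N against the bottom. A firm press, then relax and release.

>>> jog_arm([
  [[-0.003, 0, 0.0026, 0, 0.015], [-0.003, 0, 0.0026, 0, 0.015], [0, 0, 0, 0, 0.015]],
])

```text
t: 22.7
eef_pos: [0.6572, 0.2317, 0.1585]
tcp_rot: [[0.936, 0.351, 0.027], [0.351, -0.937, 0.008], [0.028, 0.002, -1.0]]
force: [17.5, 7.0, 13.7]
finger_gap: 0.0214
finger_force: 61.3
```

>>> jog_arm([
  [[0.003, 0, -0.0026, 0, 0.015], [0.003, 0, -0.0026, 0, 0.015], [0.0025, 0, -0.002, 0, 0.015], [0, 0, 0, 0, 0.015], [0, 0, 0, 0, 0.045], [0, 0, 0, 0, 0.045], [0, 0, 0, 0, 0.045], [0, 0, 0, 0, 0.045]],
])

```text
t: 23.7
eef_pos: [0.6525, 0.2308, 0.1576]
tcp_rot: [[0.936, 0.351, -0.001], [0.351, -0.936, -0.0], [-0.001, -0.0, -1.0]]
force: [-0.4, -0.2, -0.0]
finger_gap: 0.0448
finger_force: 0.0
```

>>> jog_arm([
  [[0, 0, -0.02, 0, 0.045], [0, 0, -0.04, 0, 0.045], [0, 0, -0.05, 0, 0.045], [0, 0, -0.03, 0, 0.045], [0, 0, 0, 0, 0.045]],
])

```text
t: 24.32
eef_pos: [0.6545, 0.2313, 0.3013]
tcp_rot: [[0.936, 0.351, 0.006], [0.351, -0.936, 0.001], [0.006, 0.001, -1.0]]
force: [-0.4, 0.5, -0.6]
finger_gap: 0.0453
finger_force: 0.0
```

```bash
cat > chk.py <<'E'
from snap import *
c,s=snap('s9','scene');print(s['t'],s['eef_pos'],s['force'].round(1),s['finger_force'])
B2=pickle.load(open('B2.pkl','rb'))
xs=np.arange(.13,-.02,-.004)
for z,y in((.0105,0),(.0105,.008),(.0105,-.008),(.0015,.02),(.0015,-.02)):
    q=proj(c,rack2w(B2,np.c_[xs,np.full_like(xs,y),np.full_like(xs,z)]))+[1,1.8]
    print(y,' '.join(f'{int(round(x*1000))}:'+','.join(str(int(k)) for k in c['pixels'][int(round(b)),int(round(a))]) for x,(a,b) in zip(xs,q)))
E
python3 chk.py
```

```text
24.325 [0.65453396 0.2313454  0.30126784] [-0.4  0.5 -0.6] 0.0
0 130:145,91,47 126:123,78,41 122:114,73,39 118:116,74,40 114:116,74,40 110:116,74,41 106:115,73,38 102:116,74,38 98:116,74,38 94:117,76,41 90:117,74,39 86:116,74,40 82:117,75,41 78:116,75,40 74:116,74,39 70:115,74,41 66:116,73,36 62:119,75,41 58:116,75,40 54:118,75,41 50:116,75,41 46:117,75,39 42:116,73,37 38:118,75,38 34:116,75,38 30:84,66,57 26:65,60,61 22:74,71,75 18:96,91,97 14:112,106,112 10:112,106,112 6:114,107,110 2:144,122,104 -2:212,168,112 -6:212,169,112 -10:182,145,98 -14:174,140,94 -18:158,127,86
0.008 130:137,87,43 126:138,89,46 122:117,75,40 118:119,77,40 114:119,76,41 110:116,73,36 106:121,77,41 102:119,77,41 98:121,79,40 94:120,77,41 90:119,76,42 86:121,76,40 82:120,77,41 78:121,78,40 74:120,77,41 70:123,78,42 66:123,78,42 62:125,79,42 58:124,79,44 54:125,81,42 50:124,80,42 46:124,79,42 42:124,79,42 38:124,78,39 34:127,80,39 30:88,65,56 26:61,59,63 22:79,75,79 18:79,75,79 14:111,104,111 10:110,104,111 6:130,116,110 2:160,134,111 -2:211,168,111 -6:213,169,113 -10:194,154,104 -14:194,154,104 -18:160,129,87
[... 966 characters left out ...]
18:154,122,80 14:172,137,90 10:171,141,112 6:116,110,116 2:111,105,112 -2:109,104,110 -6:108,103,110 -10:145,125,110 -14:184,151,112 -18:212,170,111
-0.02 130:212,195,193 126:212,196,193 122:213,197,194 118:212,200,197 114:213,201,199 110:212,196,192 106:211,191,189 102:213,193,191 98:211,192,189 94:214,194,192 90:214,195,192 86:216,196,193 82:216,200,198 78:215,197,195 74:215,195,193 70:214,194,192 66:181,165,165 62:211,193,191 58:128,117,115 54:89,86,83 50:89,87,86 46:94,92,91 42:99,95,94 38:100,97,97 34:104,98,93 30:123,101,73 26:123,101,73 22:114,92,63 18:101,82,56 14:118,96,65 10:113,93,66 6:95,89,95 2:96,92,97 -2:100,95,100 -6:107,103,110 -10:111,103,108 -14:187,150,102 -18:187,150,102
```

The scraper is released and in the slot, but the blade's rear edge now reads about 5 mm farther out, so it may have backed out on release. I'll push the handle end home with shut fingers.

>>> jog_arm([
  [[0.025, 0.001, 0, 0, 0], [0.0205, 0, 0, 0, 0], [0, 0, 0.04, 0, 0], [0, 0, 0.04, 0, 0], [0, 0, 0.03, 0, 0], [0, 0, 0.009, 0, 0], [0, 0, 0, 0, 0]],
])

```text
t: 25.25
eef_pos: [0.6952, 0.2458, 0.1776]
tcp_rot: [[0.936, 0.351, -0.003], [0.351, -0.936, -0.001], [-0.003, -0.0, -1.0]]
force: [1.2, -0.7, 0.2]
finger_gap: -0.0
finger_force: 0.0
```

>>> jog_arm([
  [[-0.0046, 0, 0.0039, 0, 0], [-0.0046, 0, 0.0039, 0, 0], [0, 0, 0, 0, 0]],
])

```text
t: 25.62
eef_pos: [0.6868, 0.2426, 0.1715]
tcp_rot: [[0.936, 0.351, 0.0], [0.351, -0.936, -0.0], [-0.0, 0.0, -1.0]]
force: [0.4, 0.2, 0.5]
finger_gap: -0.0001
finger_force: 0.0
```

>>> jog_arm([
  [[-0.0023, 0, 0.0019, 0, 0], [-0.0023, 0, 0.0019, 0, 0], [0, 0, 0, 0, 0]],
])

```text
t: 26.0
eef_pos: [0.6827, 0.241, 0.1671]
tcp_rot: [[0.936, 0.351, -0.001], [0.351, -0.936, -0.0], [-0.001, 0.0, -1.0]]
force: [1.0, 0.2, 0.9]
finger_gap: 0.0001
finger_force: 0.0
```

>>> jog_arm([
  [[-0.0023, 0, 0.0019, 0, 0], [-0.0023, 0, 0.0019, 0, 0], [0, 0, 0, 0, 0]],
])

```text
t: 26.38
eef_pos: [0.6819, 0.2406, 0.166]
tcp_rot: [[0.936, 0.351, 0.007], [0.351, -0.936, 0.002], [0.008, 0.0, -1.0]]
force: [4.2, 2.0, 6.1]
finger_gap: 0.0003
finger_force: 3.7
```

Contact at rack x≈0.113–0.115, which is the home position. One firmer push to be sure.

>>> jog_arm([
  [[-0.003, 0, 0.0025, 0, 0], [-0.003, 0, 0.0025, 0, 0], [0, 0, 0, 0, 0]],
])

```text
t: 26.75
eef_pos: [0.6819, 0.2405, 0.1657]
tcp_rot: [[0.936, 0.351, 0.021], [0.351, -0.936, 0.007], [0.022, 0.001, -1.0]]
force: [9.6, 5.0, 17.7]
finger_gap: -0.0003
finger_force: 9.9
```

>>> jog_arm([
  [[-0.003, 0, 0.0025, 0, 0], [0, 0, 0, 0, 0]],
])

```text
t: 27.0
eef_pos: [0.682, 0.2405, 0.1656]
tcp_rot: [[0.936, 0.351, 0.027], [0.351, -0.936, 0.009], [0.029, 0.001, -1.0]]
force: [12.8, 7.4, 22.7]
finger_gap: 0.0002
finger_force: 12.9
```

>>> jog_arm([
  [[0.008, 0, -0.0065, 0, 0], [0.02, 0, -0.017, 0, 0], [0, 0, -0.05, 0, 0], [0, 0, -0.05, 0, 0], [0, 0, 0, 0, 0], [0, 0, 0, 0, 0]],
])

```text
t: 27.75
eef_pos: [0.6958, 0.246, 0.2786]
tcp_rot: [[0.936, 0.351, -0.002], [0.351, -0.936, -0.001], [-0.002, -0.0, -1.0]]
force: [-0.8, 0.3, -0.2]
finger_gap: -0.0
finger_force: 0.0
```

```bash
cat > pose.py <<'E'
# fit scraper's pose in slot plane from scene image: silhouette match by colour classes
from snap import *
c,s=snap('s10','scene');print(s['t'],s['eef_pos'],s['force'].round(1))
B2=pickle.load(open('B2.pkl','rb'));im=c['pixels'].astype(float)
hsv=cv2.cvtColor(c['pixels'],cv2.COLOR_RGB2HSV)
hm=((hsv[...,0]>8)&(hsv[...,0]<19)&(hsv[...,1]>140)&(hsv[...,2]<190)).astype(np.uint8)
q=proj(c,rack2w(B2,[.065,0,0]))[0].astype(int);m=np.zeros_like(hm);cv2.circle(m,q.tolist(),28,1,-1);hm&=m
hm=cv2.morphologyEx(hm,cv2.MORPH_OPEN,np.ones((2,2),np.uint8))
cnt=max(cv2.findContours(hm,cv2.RETR_EXTERNAL,cv2.CHAIN_APPROX_NONE)[0],key=cv2.contourArea)
print('handle centroid',cnt[:,0].mean(0),'area',hm.sum(),cv2.minAreaRect(cnt))
def model(x,tilt,y=0,yaw=0):
    P=np.array([[a,b,z] for a in(.015,.115) for b in(-.012,.012) for z in(-.01,.01)])-[.015,0,0]
    R=Ro.from_euler('zy',[yaw,-tilt]).as_matrix();P=P@R.T+[x+.015,y,0]
    h=cv2.convexHull(((proj(c,rack2w(B2,P))+d0)*16).round().astype(np.int32));k=np.zeros_like(hm)
    cv2.fillConvexPoly(k,h,1,cv2.LINE_8,4);return k
best=[]
for d0 in([0,0],[1,1.8]):
  d0=np.array(d0)
  r=[((model(x,t,y,w)&hm).sum()/(model(x,t,y,w)|hm).sum(),x,t,y,w) for x in np.arange(-.008,.021,.002) for t in np.radians([-6,-4,-2,0,2,4]) for y in(-.004,-.002,0,.002,.004) for w in(-.05,0,.05)]
  r.sort(reverse=True);print(d0,[np.round(k,3).tolist() for k in r[:4]])
E
python3 pose.py
```

```text
27.75 [0.69579906 0.24599841 0.27862585] [-0.8  0.3 -0.2]
handle centroid [295.4084507  310.71830986] area 373 ((295.5, 310.5), (11.926054000854492, 34.11406326293945), 56.30992889404297)
[0 0] [[0.73, 0.01, 0.035, 0.004, 0.05], [0.719, 0.01, 0.0, 0.004, 0.05], [0.713, 0.006, 0.0, 0.004, 0.05], [0.708, 0.012, 0.035, 0.004, 0.05]]
[1.  1.8] [[0.757, 0.014, 0.07, 0.004, 0.05], [0.755, 0.016, 0.07, 0.004, 0.05], [0.745, 0.016, 0.07, 0.002, 0.05], [0.745, 0.012, 0.07, 0.004, 0.05]]
```

The contact test says home, but the handle-only fit is biased by the dark ferrule. I'll measure again with the wrist camera from above, using the same view as for the slot fit.

>>> jog_arm([
  [[-0.03, -0.002, -0.01, 0, 0.03], [-0.04, -0.002, -0.01, 0, 0], [-0.035, -0.002, 0, 0, 0], [0, 0, 0, 0, 0], [0, 0, 0, 0, 0], [0, 0, 0, 0, 0]],
])

```text
t: 28.55
eef_pos: [0.5968, 0.2151, 0.2987]
tcp_rot: [[0.936, 0.351, -0.001], [0.351, -0.936, -0.0], [-0.001, -0.0, -1.0]]
force: [0.1, 1.0, -1.0]
finger_gap: -0.0004
finger_force: 0.0
```

```bash
cat > wpose.py <<'E'
from snap import *
c,s=snap('w11');print(s['t'],s['eef_pos'],s['force'].round(1))
Rt=wristRt(c,s);B2=pickle.load(open('B2.pkl','rb'))
hsv=cv2.cvtColor(c['pixels'],cv2.COLOR_RGB2HSV)
A=rack2w(B2,[[0.0,0,0],[.115,0,0]]);print('proj mouth,tail',proj(c,A,Rt).round(1).tolist())
lines={'handle z10':[(x,0,.010) for x in np.arange(.135,-.004,-.003)],'blade y+22':[(x,.022,.0015) for x in np.arange(.03,-.012,-.002)],'blade y-22':[(x,-.022,.0015) for x in np.arange(.03,-.012,-.002)]}
lines['across blade x-1']=[(-.003,y,.0015) for y in np.arange(-.042,.043,.002)]
lines['across handle x80']=[(.08,y,.01) for y in np.arange(-.024,.025,.002)]
lines['across handle x30']=[(.03,y,.01) for y in np.arange(-.024,.025,.002)]
for k,P in lines.items():
    q=proj(c,rack2w(B2,P),Rt);i=1 if 'across' in k else 0
    print(k,' '.join(f'{round(p[i]*1000)}:'+','.join(str(int(z)) for z in c['pixels'][int(round(b)),int(round(a))]) for p,(a,b) in zip(P,q)))
E
python3 wpose.py
```

```text
28.55 [0.59675974 0.21508213 0.29866618] [ 0.1  1.  -1. ]
proj mouth,tail [[323.4, 214.5], [326.1, 107.1]]
handle z10 135:149,134,126 132:112,85,67 129:118,88,69 126:120,91,70 123:128,93,70 120:112,85,65 117:108,82,65 114:109,82,65 111:108,83,64 108:109,81,63 105:108,81,63 102:110,83,65 99:109,81,60 96:110,81,61 93:109,81,61 90:108,80,59 87:108,80,59 84:109,81,59 81:107,79,58 78:108,78,58 75:107,79,56 72:105,77,55 69:105,77,53 66:106,76,54 63:106,78,55 60:106,75,52 57:105,77,53 54:108,80,55 51:106,77,54 48:106,78,55 45:106,75,53 42:107,77,54 39:108,78,54 36:107,77,54 33:105,76,53 30:103,75,53 27:70,64,60 24:70,66,63 21:75,68,65 18:81,77,74 15:94,89,87 12:102,96,94 9:103,98,96 6:102,96,95 3:141,122,100 0:178,149,109 -3:178,149,108
blade y+22 30:119,114,108 28:119,113,107 26:129,117,103 24:119,101,76 22:103,87,65 20:92,78,58 18:105,89,66 16:129,108,80 14:145,122,89 12:162,136,98 10:152,129,101 8:134,117,103 6:111,106,105 4:108,102,101 2:107,101,100 0:106,100,99 -2:104,98,98 -4:104,99,98 -6:105,100,98 -8:115,105,99 -10:168,142,106
blade y-22 30:98,92,87 28:100,94,89 26:123,109,91 24:131
[... 827 characters left out ...]
oss handle x80 -24:180,151,111 -22:179,151,111 -20:180,150,111 -18:180,151,111 -16:180,149,111 -14:180,150,110 -12:181,151,112 -10:119,96,71 -8:101,75,57 -6:108,80,58 -4:110,80,60 -2:109,79,57 0:108,80,57 2:106,79,56 4:107,79,57 6:110,80,58 8:113,82,58 10:117,84,62 12:128,100,73 14:177,148,109 16:178,148,109 18:177,148,109 20:177,147,108 22:178,149,109 24:177,148,110
across handle x30 -24:84,71,54 -22:85,73,56 -20:86,72,55 -18:84,72,57 -16:84,71,55 -14:84,71,55 -12:83,77,73 -10:77,67,59 -8:99,73,53 -6:104,77,55 -4:104,76,54 -2:106,77,55 0:103,75,53 2:100,72,50 4:104,75,54 6:105,75,53 8:111,81,57 10:107,78,56 12:94,75,66 14:105,98,96 16:93,83,68 18:91,78,61 20:91,77,58 22:92,78,58 24:91,76,58
```

Blade rear reads about +7 mm in this view. That fits either "home, handle sagged in the slot clearance" or "6 mm out". The tail contact (0.113, no motion at 27 N) favours home. A light touch on the handle top will settle it: contact height is about 0.154 if not sagged, about 0.146 if sagged.

>>> jog_arm([
  [[0.033, 0.006, 0, 0, 0], [0, 0, 0.05, 0, 0], [0, 0, 0.05, 0, 0], [0, 0, 0.03, 0, 0], [0, 0, 0.005, 0, 0], [0, 0, 0.004, 0, 0], [0, 0, 0.002, 0, 0], [0, 0, 0, 0, 0]],
])

```text
t: 29.6
eef_pos: [0.6298, 0.2211, 0.1598]
tcp_rot: [[0.936, 0.351, 0.002], [0.351, -0.936, 0.0], [0.002, 0.0, -1.0]]
force: [-0.5, 0.3, 0.2]
finger_gap: 0.0
finger_force: 0.0
```

>>> jog_arm([
  [[0, 0, 0.002, 0, 0], [0, 0, 0.002, 0, 0], [0, 0, 0, 0, 0]],
])

```text
t: 29.98
eef_pos: [0.6289, 0.2208, 0.1544]
tcp_rot: [[0.936, 0.351, -0.0], [0.351, -0.936, -0.0], [-0.0, 0.0, -1.0]]
force: [-0.3, -0.6, 0.4]
finger_gap: -0.0001
finger_force: 0.0
```

>>> jog_arm([
  [[0, 0, 0.002, 0, 0], [0, 0, 0.001, 0, 0], [0, 0, 0, 0, 0]],
])

```text
t: 30.35
eef_pos: [0.629, 0.2209, 0.1514]
tcp_rot: [[0.936, 0.351, -0.0], [0.351, -0.936, -0.0], [-0.0, 0.0, -1.0]]
force: [-0.1, -0.6, -0.6]
finger_gap: -0.0005
finger_force: 0.0
```

>>> jog_arm([
  [[0, 0, 0.002, 0, 0], [0, 0, 0.001, 0, 0], [0, 0, 0, 0, 0]],
])

```text
t: 30.72
eef_pos: [0.629, 0.2209, 0.1484]
tcp_rot: [[0.936, 0.351, -0.0], [0.351, -0.936, -0.0], [-0.0, 0.0, -1.0]]
force: [0.1, 0.1, 0.3]
finger_gap: 0.0001
finger_force: 0.0
```

>>> jog_arm([
  [[0, 0, 0.002, 0, 0], [0, 0, 0.001, 0, 0], [0, 0, 0, 0, 0]],
])

```text
t: 31.1
eef_pos: [0.629, 0.2209, 0.1454]
tcp_rot: [[0.936, 0.351, -0.0], [0.351, -0.936, -0.0], [-0.0, 0.0, -1.0]]
force: [0.7, -0.1, -0.7]
finger_gap: -0.0001
finger_force: 0.0
```

>>> jog_arm([
  [[0, 0, 0.002, 0, 0], [0, 0, 0, 0, 0]],
])

```text
t: 31.35
eef_pos: [0.6289, 0.2209, 0.1433]
tcp_rot: [[0.936, 0.351, -0.0], [0.351, -0.936, -0.0], [-0.0, 0.0, -1.0]]
force: [-0.0, -0.6, -0.5]
finger_gap: -0.0001
finger_force: 0.0
```

>>> jog_arm([
  [[0, 0, 0.002, 0, 0], [0, 0, 0, 0, 0]],
])

```text
t: 31.6
eef_pos: [0.6294, 0.221, 0.1425]
tcp_rot: [[0.936, 0.351, 0.001], [0.351, -0.936, 0.0], [0.001, 0.0, -1.0]]
force: [-1.8, -0.1, 6.0]
finger_gap: -0.0002
finger_force: 2.7
```

>>> jog_arm([
  [[0, 0, 0.002, 0, 0], [0, 0, 0, 0, 0]],
])

```text
t: 31.85
eef_pos: [0.6296, 0.221, 0.1421]
tcp_rot: [[0.936, 0.351, 0.002], [0.351, -0.936, 0.0], [0.002, 0.0, -1.0]]
force: [-3.8, -1.0, 15.6]
finger_gap: 0.0001
finger_force: 7.5
```

Contact at 0.1426 confirms the sagged case, about 3° within the slot clearance and inside tolerance, with the blade on the bottom. I'll retreat and hand in.

>>> jog_arm([
  [[0, 0, -0.03, 0, 0], [0, 0, -0.05, 0, 0], [0, 0, -0.05, 0, 0], [0, 0, -0.03, 0, 0], [0, 0, 0, 0, 0], [0, 0, 0, 0, 0]],
])

```text
t: 32.6
eef_pos: [0.6284, 0.2208, 0.2983]
tcp_rot: [[0.936, 0.351, -0.002], [0.351, -0.936, -0.001], [-0.002, -0.0, -1.0]]
force: [-0.9, -0.5, -0.8]
finger_gap: 0.0002
finger_force: 0.0
```

```bash
python3 - <<'E'
from h import *
from rig import vision,workorder
# guard check: grip pixel at full travel dark?
B2=pickle.load(open('B2.pkl','rb'));c=vision.capture('scene')
for g in(.07,.082,.094,.034):
    a,b=(proj(c,rack2w(B2,[.006,g,.045]))[0]+[1,1.8]).round().astype(int);print(g,c['pixels'][b,a])
print(workorder.sign_off())
E
```

```text
0.07 [29 26 26]
0.082 [26 24 27]
0.094 [134 107  73]
0.034 [146 117  79]
the job is handed in; nothing more can be done
None
```

The job is handed in at about 32.6 s, and no verdict came back: the guard is at its end stop and the scraper is released in the wide slot. By contact and camera checks its blade is on the slot bottom, with the handle sagging about 3°; the carton, tape roll and bottle were not knowingly touched.

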